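# Clamp a specimen mount in the screw press

## Task

In the small white screw press, push the specimen mount fully home along its channel, by its upright post, until its end meets the back stop. Then wind the T-handle down clockwise, half turn after half turn with a fresh hold on alternate ends of its bar, until the foot bears firmly on the clear block and the handle has gone clearly stiff; do not force it further, or the block cracks. Let go and leave the mount clamped there, without disturbing the dish, the jar or the spectacles.

Things in the scene. Friction and masses are not known exactly. Their poses are not given: they have to be found in the camera images.
- press: white bench screw press, fixed: bed 175 long (x), 100 wide (y), 12 mm high, and a bridge over it, top 82 mm above the table (36 mm long in x, posts at y = +-38 to 50 mm). Origin on the table below the screw's axis; x points along the channel to the back stop, z up
- home (a point): point on the channel's floor, 12 mm above the press's origin, on the screw's axis. The channel runs along the press's x, 60 mm wide between guide rails 10 mm high; its mouth is 125 mm before this point and the face of the back stop (12 mm high) 30 mm beyond it
- screw: vertical rising screw with T-handle on top and a steel foot, 26 mm across, below. z up, x along the cross-bar. Clockwise from above winds it down 1.6 mm per rad (10 mm a turn), handle and all. The foot's height on it was set by the last user (3 mm scatter): it starts 5 to 10 mm above the block, 3 to 6.3 rad from contact. Stays where it is left. Origin on its axis, 130 mm below the bar's centre line
- bar_centre (a point): centre of the T-handle's steel cross-bar (10 mm thick, 104 mm end to end; hub 20 mm across, 22 mm high), on the screw's axis. Starts 128 to 130 mm above the table, ends 119 to 124 mm. The bar can be held from above 20 to 48 mm out on either side; 30 mm are free below it
- bar_end (a point): tip of one arm of the cross-bar, 52 mm from its centre (the other arm is alike). Turning free takes about 0.1 N m. Once the foot bears, every further 0.1 rad adds about 12 N of clamping force and 0.05 to 0.1 N m to the torque felt at the handle. About 0.2 N m more than when running free is firm (some 40 N); 0.4 N m more, or 0.6 rad past first contact, cracks the block
- mount: specimen mount, loose in the channel, 150 to 310 g: wooden plate 168 long (x), 56 wide, 10 mm thick, with a cast block and an upright post on it. Origin at the plate's underside below the block's centre; x points to its far end, 30 mm on. Fully home (end on the back stop) its origin lies at point home; it starts 30 to 60 mm short of that
- mount_block (a point): centre of the top of the mount's clear amber block (44 by 44 mm, 14 mm high on the plate), 24 mm above the plate's underside; the foot presses here
- mount_post (a point): on the axis of the mount's round wooden post (14 mm across, standing 45 mm above the plate), 120 mm before the mount's origin and 19 mm below the post's top. Grip it across the channel, so that the gripper stays clear of the T-handle
- dish: bystander: open glass dish, 90 mm across, 16 mm high; origin at its underside
- jar: bystander: small glass jar with a white cap, 48 mm across, 70 mm high; origin at its underside
- spectacles: bystander: spectacles with red temples lying flat, about 150 by 130 mm; origin between the lenses, temples towards its x
Things that resemble listed ones, but are neither listed nor needed, are in the scene too. What is shaped like the mount but pink, purple or turquoise is not meant.

How it is judged (in metres and radians):
On the way, in this order (a step that is already met when the one before it is completed fails the run):
1. the mount is slid home, within 3 mm of the back stop and lying flat in the channel (x of mount in the frame of press above -0.003 m and z of mount in the frame of press below 0.016 m), for 0.2 s.
2. the screw's foot bears on the mount with more than 15 N (contact force between screw and mount above 15 N), for 0.2 s.
At the end, for the whole second after the job is handed in: the mount lies flat in the channel within 3 mm of the back stop, the screw's foot presses on it with 15 to 80 N, and screw and mount are at rest (all of step 1 and contact force between screw and mount above 15 N and angular speed of screw below 0.1 rad/s and linear speed of mount below 0.01 m/s); the robot touches nothing.
It fails at once if the foot presses on the mount with more than 80 N: the block cracks (contact force between screw and mount above 80 N).
It fails at once if dish: moved more than 20 mm (distance of dish from where it was at the start of the episode above 0.02 m).
It fails at once if jar: moved more than 20 mm (distance of jar from where it was at the start of the episode above 0.02 m).
It fails at once if spectacles: moved more than 20 mm (distance of spectacles from where it was at the start of the episode above 0.02 m).
It also fails if it takes over 72 s, if anything falls off the work surface, if the arm or the gripper's body presses on something with over 40 N, if the wrist force passes 120 N, or if a joint passes its speed limit or range.

## Robot

A 6-joint arm with a two-finger parallel gripper is mounted at the origin on the work surface. World frame = base frame: x ahead of the robot, y to its left, z up, the work surface at z = 0. Lengths are in mm, angles in rad, forces in N, time in s.
With the tool pointing down it reaches from about 350 to 875 mm from the base axis. Payload 4.2 kg.
Tool frame: the origin (TCP) lies on the mounting face of the last link; the fingertips stand 173 mm ahead of it and the grasp point (between the pads) lies 155 mm ahead of it; z points along the fingers, y is the direction in which the jaws open and shut (so a half turn about z gives the same grasp; the last joint's range is limited). The gripper opens to 85 mm and grips with 20 to 120 N. Pads are 22 mm wide; open, the fingers measure 114 mm over their backs; the gripper's body (76 mm by 85 mm) begins 54 mm behind the grasp point. The pads swing forward as they close: fully open they stand 13 mm farther back than shut.
Start: joints at [1.551, 0.385, 0.008, 0, -1.194, -0.259], TCP at [171.969, 600.855, 404.712] pointing down, gripper open.
Joint ranges: [-3.14, 3.14], [-1.21, 2.06], [-1.07, 1.41], [-3.16, 2.05], [-2.99, -0.16], [-3.1, 3.1]. Speed limits (rad/s): [2.79, 2.79, 3.14, 3.14, 3.14, 3.14].

## Interface

Orientations are given as a unit quaternion [x, y, z, w].
In Python, from bench import arm gives the robot as it stands.
- The arm moves only by the shell command python3 -m jog 'ROWS' [OPENING]. ROWS is JSON, a list that holds one entry, the list of rows, each a list of 4 numbers: the shift along the tool's x, y, z in mm, then the turn about the tool's z in degrees. In form: [[[x, y, z, spin], ...]]. A call has exactly 5 rows; each row is the pose to reach, as a shift and turn from the pose measured when the call began, along the tool's axes at that moment; what a row does not reach only later rows make up. A row lasts 1/8 s, in which the tool goes at most 62.5 mm and 10.7 degrees, less where a joint would pass 70% of its speed; a pose out of reach is approached as far as the arm can. A call with a gripper value outside its range is refused whole. OPENING is the finger opening in mm, from 0 to 85.4, set as the call begins (- or left out, the last holds). The fingers move at their own pace and stop on an object; the grip force is fixed at half the most. Time passes only in rows, so rows that repeat a pose let the fingers close, or fill a call up. It gives the time, the measured TCP pose, the force and the opening at its end, in the units of the state.
- arm.read_state(): the state, without advancing time (a new reading comes with each control period).
- arm.get_image(name): name is "scene" or "top" or "wrist"; returns (picture, depth): 420x560x3 uint8, blue, green, red; 420x560 float32, mm along the optical axis (not along the pixel's ray), 0 where there is no reading.
- arm.camera_params(name): a dict with "mtx" (3x3 intrinsics, pixels), "k1" (the pictures are not rectified: a ray, as slopes to the right and down, at radius r is drawn at 1 + k1 r^2 times it, then the intrinsics apply), "R" (3x3) and "t" (3): a world point X has camera coordinates R X + t. Camera axes: x right, y down, z forward; pixel columns grow to the right and rows downward; lengths in mm; the calibration is good to about 2 mm. A picture is of the moment at which its call begins: read the wrist's pose just before it. camera_params takes no time and is no camera call; for the wrist camera it gives the pose at the moment of the call.
- arm.job_done(): hands the job in, once; it reports no verdict.
The state is a dict: "clock": time; "joints": joint angles; "joint_vel": joint speeds; "joint_efforts": joint torques, N m; "position": TCP position; "ee_rot": TCP orientation; "contact_force": force on the tool from outside, world axes, zero at the start; "wrist_torque": the same for the moment, N m; "gripper_width": finger opening in mm.
Only numpy, scipy, OpenCV 4.12 (cv2) and the standard library are available. Lean on these libraries where they do the work, as an engineer would, in place of code of your own. Each camera call takes 0.05 s, during which the arm holds its last target.

## Working session

There is one attempt and no reset: what is moved stays moved. The work goes in short steps, Python scripts to look and compute and a shell command to move; the robot and the scene stay as the last step left them, time stands still between calls to the robot, and variables do not carry over. Pictures are saved under pics/ and viewed, and the job is handed in when it is done.

```bash
ls; mkdir -p pics; python3 - <<'E'
from bench import arm
import cv2,numpy as np
s=arm.read_state();print(s)
for n in("scene","top","wrist"):
    p,d=arm.get_image(n);cv2.imwrite(f"pics/{n}0.png",p);np.save(f"{n}0.npy",d)
    c=arm.camera_params(n);print(n,c)
E
```

```text
pics
{'clock': 0.0, 'joints': array([ 1.55062320e+00,  3.85602558e-01,  6.61479746e-03, -4.71269171e-04,
       -1.19403061e+00, -2.58578539e-01]), 'joint_vel': array([-0.00097623, -0.00027229, -0.00051246, -0.00035213, -0.00099913,
       -0.00067378]), 'joint_efforts': array([ 3.24326093e-04, -3.92286694e+01,  1.88403279e+01,  4.18608114e+00,
       -4.68946091e-03, -2.16077694e-06]), 'position': array([171.89742989, 600.68838926, 403.59319002]), 'ee_rot': array([ 9.90290185e-01, -1.39011032e-01, -8.53332577e-05,  1.12918085e-03]), 'contact_force': array([-0.60073229,  0.65490826, -0.86128978]), 'wrist_torque': array([ 0.01564967, -0.00519313,  0.05240154]), 'gripper_width': 85.86252228830267}
scene {'mtx': array([[452.12811774,   0.        , 276.75177677],
       [  0.        , 452.12811774, 216.02093448],
       [  0.        ,   0.        ,   1.        ]]), 'k1': -0.055351570393861585, 'R': array([[-0.15515175,  0.98782643, -0.01126429],
       [ 0.60704728,  0.08633712, -0.78996171],
       [-0.77937253, -0.12940189, -0.6130527 ]]), 't': array([  86.68121604, -280.01324626, 1413
[... 153 characters left out ...]
        ,   1.        ]]), 'k1': 0.012715100036700051, 'R': array([[ 0.02282947, -0.99963829, -0.01421648],
       [-0.98216278, -0.01977106, -0.18699032],
       [ 0.18664161,  0.01823179, -0.98225888]]), 't': array([-12.19149425, 595.8021857 , 907.5530884 ])}
wrist {'mtx': array([[319.77995614,   0.        , 280.7896873 ],
       [  0.        , 319.77995614, 201.69154419],
       [  0.        ,   0.        ,   1.        ]]), 'k1': -0.0483496525297891, 'R': array([[-2.74516226e-01, -9.61582334e-01,  5.05838428e-04],
       [-9.08172853e-01,  2.59441488e-01,  3.28499898e-01],
       [-3.16010935e-01,  8.97191636e-02, -9.44503870e-01]]), 't': array([624.94478123, -41.857745  , 379.85852342])}
```

View pics/scene0.png

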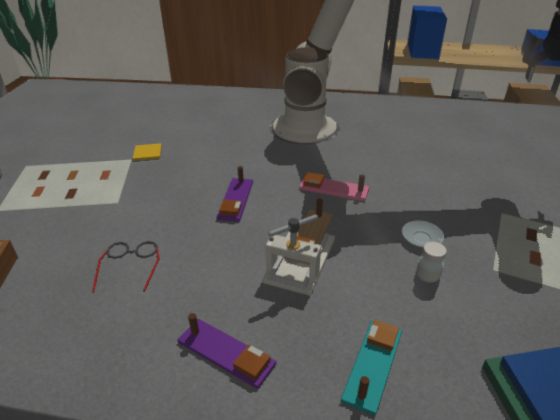

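View pics/top0.png

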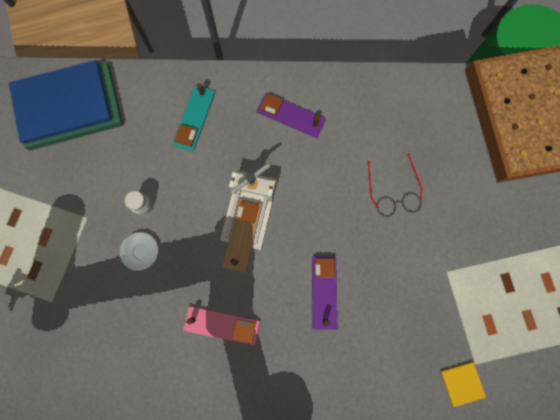

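View pics/wrist0.png

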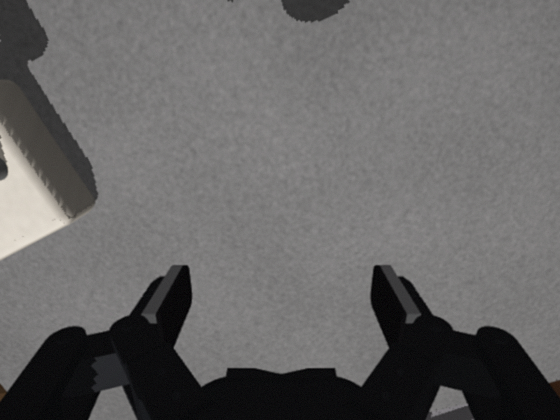

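Candidates in the top picture: brown mount in the white press (plate 238,245), pink (222,325), purple (324,292) and (290,113), turquoise (194,117). By the description the brown one in the press is meant. The close crop comes next.

```bash
cat > h.py <<'E'
import numpy as np,cv2
from bench import arm
def ray(c,u,v):
    m=c['mtx'];d=np.array([(u-m[0,2])/m[0,0],(v-m[1,2])/m[1,1]]);s=d.copy()
    for _ in range(10): s=d/(1+c['k1']*(s@s))
    return np.array([s[0],s[1],1.])
def p3(c,u,v,z):  # depth
    return c['R'].T@(ray(c,u,v)*z-c['t'])
def pz(c,u,v,Z):  # on world plane z
    o=-c['R'].T@c['t'];d=c['R'].T@ray(c,u,v);return o+d*(Z-o[2])/d[2]
def proj(c,X):
    x=c['R']@np.asarray(X,float)+c['t'];s=x[:2]/x[2];s=s*(1+c['k1']*(s@s));return c['mtx'][:2,:2]@s+c['mtx'][:2,2]
def cloud(c,d):
    h,w=d.shape;v,u=np.mgrid[:h,:w];m=c['mtx'];a=np.stack([(u-m[0,2])/m[0,0],(v-m[1,2])/m[1,1]],-1);s=a.copy()
    for _ in range(8): s=a/(1+c['k1']*(s**2).sum(-1,keepdims=True))
    X=np.concatenate([s,np.ones((h,w,1))],-1)*d[...,None]
    return (X-c['t'])@c['R']
E
python3 - <<'E'
from h import *
p=cv2.imread('pics/top0.png')[150:290,190:310];cv2.imwrite('pics/topc.png',cv2.resize(p,None,fx=5,fy=4.2*5/4.2,interpolation=2)[:700])
cv2.imwrite('pics/topc.png',cv2.resize(p,(514,600),interpolation=2))
p=cv2.imread('pics/scene0.png')[180:300,240:360];cv2.imwrite('pics/scenec.png',cv2.resize(p,(600,600),interpolation=2))
c=arm.camera_params('top');d=np.load('top0.npy');P=cloud(c,d)
for u,v in [(238,260),(240,230),(234,261),(246,210),(252,182),(135,200),(138,250)]: print(u,v,P[v,u].round(1))
m=(P[...,2]>40)&(P[...,2]<160)
ys,xs=np.nonzero(m[150:290,190:310])
Q=P[150:290,190:310][m[150:290,190:310]];print(len(Q))
H=Q[Q[:,2]>105];print(H.round(0)[::4]); 
E
```

```text
238 260 [479.1  75.9  21.5]
240 230 [549.5  74.1  19.5]
234 261 [473.7  80.3  67.9]
246 210 [594.6  60.2  35.9]
252 182 [639.2  42.2 126.5]
135 200 [606.5 310.7  68.9]
138 250 [498.7 315.8   5. ]
930
[[680.  11. 132.]
 [678.   9. 133.]
 [676.  13. 130.]
 [674.  19. 131.]
 [673.  11. 135.]
 [670.  19. 136.]
 [672.   9. 130.]
 [669.  19. 133.]
 [670.  11. 128.]
 [667.  21. 131.]
 [668.  13. 128.]
 [664.  25. 135.]
 [662.  34. 131.]
 [662.  25. 135.]
 [660.  36. 132.]
 [660.  28. 133.]
 [655.  50. 140.]
 [656.  42. 139.]
 [657.  34. 134.]
 [658.  25. 133.]
 [654.  46. 138.]
 [655.  38. 132.]
 [656.  30. 130.]
 [651.  50. 140.]
 [651.  42. 139.]
 [654.  34. 129.]
 [648.  52. 140.]
 [649.  44. 138.]
 [651.  36. 131.]
 [647.  50. 138.]
 [647.  42. 139.]
 [644.  54. 139.]
 [645.  46. 139.]
 [644.  37. 141.]
 [642.  52. 141.]
 [642.  44. 140.]
 [649.  37. 117.]
 [641.  52. 137.]
 [640.  44. 139.]
 [640.  61. 131.]
 [640.  53. 132.]
 [638.  44. 139.]
 [638.  65. 131.]
 [638.  57. 130.]
 [639.  49. 128.]
 [640.  40. 122.]
 [635.  61. 133.]
 [636.  53. 129.]
 [639.  43. 118.]
 [633.  63. 133.]
 [631.  74. 129.]
 [630.  65. 134.]
 [629.  76. 130.]
 [628.  67. 136.]
 [626.  80. 132.]
 [626.  71. 133.]
 [624.  82. 132.]
 [623.  73. 134.]
 [621.  84. 134.]
 [621.  75. 134.]
 [619.  86. 132.]
 [619.  77. 133.]
 [618.  84. 131.]
 [618.  75. 129.]
 [615.  80. 131.]]
```

View pics/topc.png

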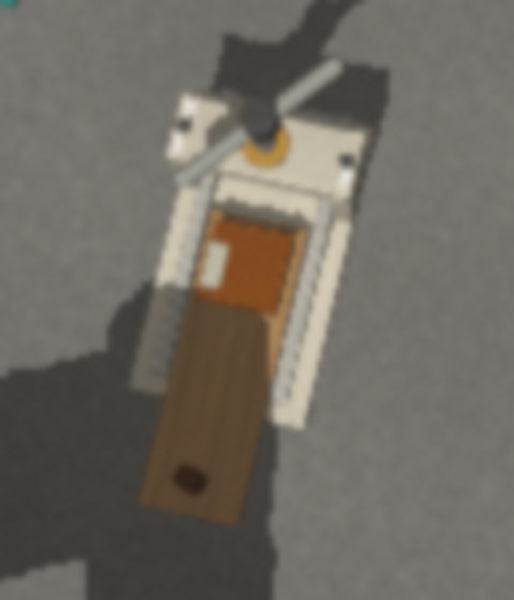

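View pics/scenec.png

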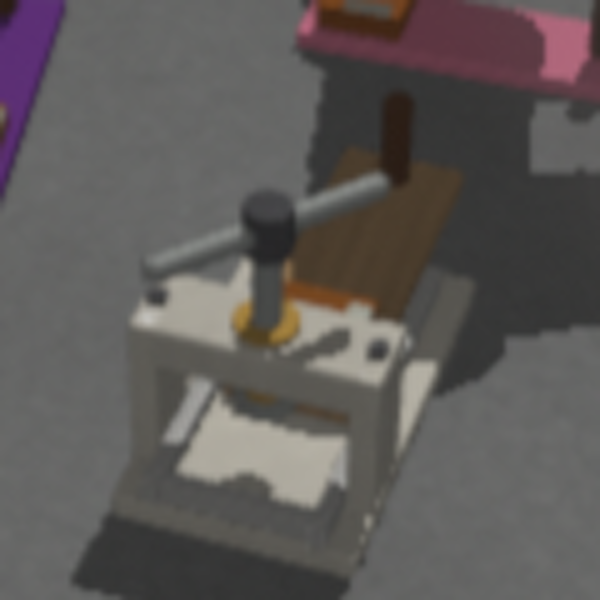

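The crop confirms the brown wooden mount with amber block (crop 255,265) and dark post (190,478), in the white press. Next I fit the geometry.

```bash
python3 - <<'E'
from h import *
A=[]
for n in('top','scene'):
    c=arm.camera_params(n);P=cloud(c,np.load(n+'0.npy'));Q=P.reshape(-1,3)
    Q=Q[(abs(Q[:,0]-600)<160)&(abs(Q[:,1]-60)<90)]
    b=Q[(Q[:,2]>77)&(Q[:,2]<87)&(Q[:,0]>590)]
    r=cv2.minAreaRect(b[:,:2].astype(np.float32));print(n,'bridge',len(b),b[:,2].mean(),r)
    h=Q[(Q[:,2]>122)&(Q[:,2]<150)]; r=cv2.minAreaRect(h[:,:2].astype(np.float32));print(n,'bar',len(h),r, h.mean(0))
    t=h[(h[:,2]>136)];print('hub top',t.mean(0), len(t))
    po=Q[(Q[:,2]>40)&(Q[:,2]<75)&(Q[:,0]<530)];print('post',len(po),po.mean(0),po.max(0),po.min(0))
    pt=po[po[:,2]>64];print('posttop',pt.mean(0))
c=arm.camera_params('top')
# wrist cam in tool frame
from scipy.spatial.transform import Rotation as Ro
s=arm.read_state();R=Ro.from_quat(s['ee_rot']).as_matrix();print(R.round(3))
c=arm.camera_params('wrist');o=-c['R'].T@c['t'];print('cam in tool',R.T@(o-s['position']),'axis',R.T@c['R'].T[:,2])
E
```

```text
top bridge 548 81.70731973469253 ((646.9686889648438, 45.897789001464844), (99.44175720214844, 36.71891784667969), 78.65473175048828)
top bar 254 ((646.8336181640625, 46.115333557128906), (18.862472534179688, 100.89545440673828), 32.55712890625) [645.91966303  46.49597814 133.83985172]
hub top [646.86162924  45.91996503 139.11662566] 72
post 37 [473.38405971  81.22924743  64.20842514] [480.49385308  87.41611679  70.28845788] [467.19350237  75.70917295  44.74582705]
posttop [473.82605888  81.95807923  66.70149587]
scene bridge 678 81.6118226162753 ((651.3711547851562, 45.648590087890625), (98.97003936767578, 37.431610107421875), 78.31832885742188)
scene bar 352 ((652.252685546875, 46.04219436645508), (18.621074676513672, 101.00723266601562), 43.712425231933594) [654.7884038   45.37729975 132.09692078]
hub top [652.34991724  46.14467462 138.81880431] 66
post 75 [480.97082678  81.9012843   56.29621701] [486.18394551  88.84926496  69.2592734 ] [472.78518804  75.15858378  40.21576944]
posttop [478.87296567  82.09135422  66.0818961 ]
[[ 0.961 -0.275 -0.   ]
 [-0.275 -0.961 -0.002]
 [ 0.     0.002 -1.   ]]
cam in tool [84.82164369 -0.41613707 31.64720803] axis [-3.28588324e-01 -8.37102508e-04  9.44472875e-01]
```

```bash
python3 -m jog '[[[44,41,0,-1],[87,83,0,-2],[131,124,0,-3],[174,166,0,-4],[218,207,0,-4.5]]]' 85
```

```text
clock: 0.78
position: [325.0, 339.8, 404.2]
ee_rot: [0.995, -0.1, -0.0, 0.001]
contact_force: [0.9, 0.5, 0.8]
gripper_width: 84.9
```

```bash
python3 -m jog '[[[40,45,0,0],[80,89,0,0],[120,134,0,0],[160,178,0,0],[199,223,0,0]]]'
python3 - <<'E'
from h import *
s=arm.read_state();print(s['position'],s['joints'])
c=arm.camera_params('wrist');p,d=arm.get_image('wrist');cv2.imwrite('pics/w1.png',p);np.save('w1.npy',d)
P=cloud(c,d);Q=P.reshape(-1,3);Q=Q[(d.ravel()>0)]
po=Q[(Q[:,2]>63)&(Q[:,2]<72)&(np.hypot(Q[:,0]-476,Q[:,1]-82)<25)];print('posttop',len(po),po.mean(0),po.min(0),po.max(0))
h=Q[(Q[:,2]>122)&(Q[:,2]<145)&(Q[:,0]>590)];print(len(h),h.mean(0))
t=Q[(Q[:,2]>136)&(Q[:,2]<145)&(Q[:,0]>590)];print('hub',len(t),t.mean(0))
b=Q[(Q[:,2]>77)&(Q[:,2]<87)&(Q[:,0]>590)];print(len(b)and cv2.minAreaRect(b[:,:2].astype(np.float32)))
E
```

```text
clock: 1.4
position: [476.5, 79.9, 404.6]
ee_rot: [0.995, -0.099, 0.0, 0.001]
contact_force: [0.5, 0.5, 0.2]
gripper_width: 84.8
[476.47596635  79.93639163 404.64800816] [ 0.50365074  0.14180168 -0.32832303  0.00134869 -1.10134168  0.86724776]
posttop 147 [476.00878078  83.1548438   65.8332637 ] [468.49402738  76.65899186  63.02138407] [482.36288133  90.06037617  67.85250739]
250 [619.13385225  81.64447648 131.37671907]
hub 0 [nan nan nan]
0<stdin>:7: RuntimeWarning: Mean of empty slice.
  ret = um.true_divide(
```

View pics/w1.png

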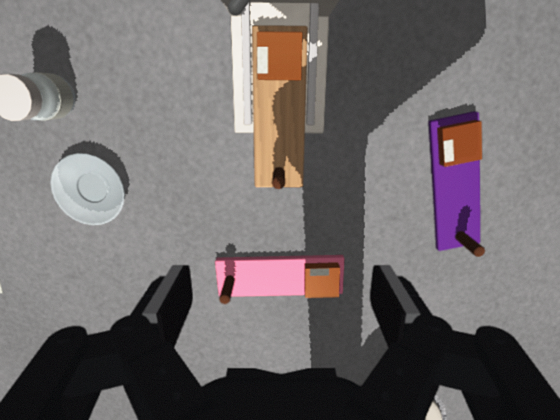

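The picture shows the brown post at (279,178), with the press behind it and pink below at (280,277). The post's top is measured at (476, 83). I go down around it.

```bash
python3 -m jog '[[[-1,-3,40,0],[-1,-3,80,0],[-1,-3,120,0],[-1,-3,150,0],[-1,-3,170,0]]]' 60
python3 -m jog '[[[0,0,15,0],[0,0,29,0],[0,0,29,0],[0,0,29,0],[0,0,29,0]]]'
python3 - <<'E'
from h import *
s=arm.read_state();print(s['position'],s['contact_force'])
p,d=arm.get_image('wrist');cv2.imwrite('pics/w2.png',p)
E
```

```text
clock: 2.08
position: [477.7, 77.9, 232.7]
ee_rot: [0.995, -0.102, -0.001, 0.003]
contact_force: [-0.3, -0.6, 0.0]
gripper_width: 59.8
clock: 2.7
position: [477.8, 77.9, 204.4]
ee_rot: [0.995, -0.102, -0.0, 0.002]
contact_force: [-0.8, 0.8, 0.4]
gripper_width: 60.1
[477.84138326  77.93523521 204.43013963] [-0.81562034  0.76206957  0.3518818 ]
```

View pics/w2.png

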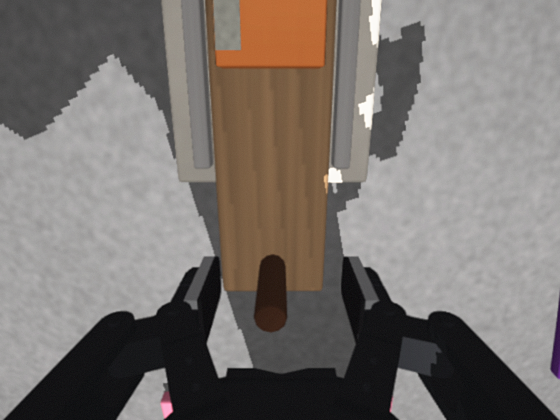

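The post (270,290) sits about 5 mm left of the middle between the fingers (281). I shift by that and close.

```bash
python3 -m jog '[[[-2,-4.8,0,0],[-2,-4.8,0,0],[-2,-4.8,0,0],[-2,-4.8,0,0],[-2,-4.8,0,0]]]'
python3 -m jog '[[[0,0,0,0],[0,0,0,0],[0,0,0,0],[0,0,0,0],[0,0,0,0]]]' 8
python3 -m jog '[[[0,0,0,0],[0,0,0,0],[0,0,0,0],[0,0,0,0],[0,0,0,0]]]' 8
python3 - <<'E'
from h import *
s=arm.read_state();print(s['position'],s['contact_force'],s['gripper_width'])
p,d=arm.get_image('wrist');cv2.imwrite('pics/w3.png',p)
E
```

```text
clock: 3.38
position: [476.8, 82.9, 204.3]
ee_rot: [0.995, -0.102, -0.0, 0.002]
contact_force: [-0.2, 0.4, -0.3]
gripper_width: 60.0
clock: 4.0
position: [476.8, 82.9, 204.4]
ee_rot: [0.995, -0.102, -0.0, 0.002]
contact_force: [-1.0, -1.8, 1.7]
gripper_width: 12.5
clock: 4.62
position: [476.8, 82.9, 204.4]
ee_rot: [0.995, -0.103, -0.0, 0.002]
contact_force: [-0.4, -0.4, 2.4]
gripper_width: 12.4
[476.77152219  82.87889538 204.44175783] [-0.35499056 -0.36123435  2.44709989] 12.440153967409183
```

View pics/w3.png

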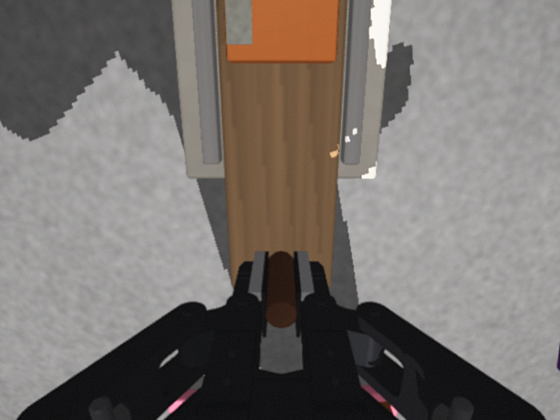

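The post is gripped (width 12.4). Now I push along the channel.

```bash
python3 -m jog '[[[6,0,0,0],[14,0,0,0],[23,0,0,0],[32,0,0,0],[38,0,0,0]]]'
python3 -m jog '[[[3,0,0,0],[6,0,0,0],[9,0,0,0],[11,0,0,0],[11,0,0,0]]]'
python3 - <<'E'
from h import *
s=arm.read_state();print(s['position'],s['contact_force'],s['gripper_width'])
p,d=arm.get_image('wrist');cv2.imwrite('pics/w4.png',p)
E
```

```text
clock: 5.3
position: [513.3, 74.9, 204.5]
ee_rot: [0.995, -0.102, -0.002, 0.003]
contact_force: [-6.6, 1.2, 6.5]
gripper_width: 12.5
clock: 5.92
position: [523.4, 72.6, 204.5]
ee_rot: [0.995, -0.102, -0.003, 0.003]
contact_force: [-5.0, 0.4, 5.7]
gripper_width: 12.1
[523.35055479  72.56794122 204.49272484] [-5.01481875  0.39521164  5.66654237] 12.087671133046435
```

View pics/w4.png

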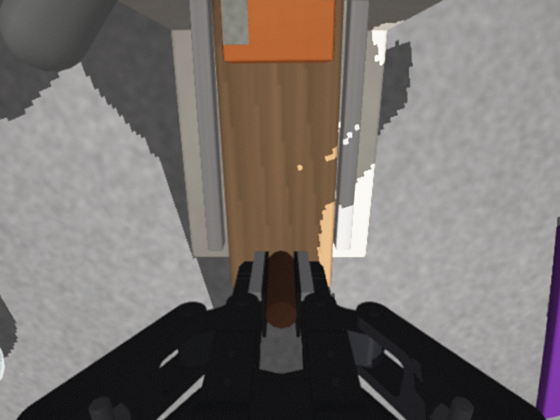

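It travelled about 48 mm with 5 N drag, still free. I continue in small steps.

```bash
python3 -m jog '[[[1,0,0,0],[2,0,0,0],[3,0,0,0],[4,0,0,0],[5,0,0,0]]]'
python3 -m jog '[[[0.5,0,0,0],[1,0,0,0],[1.5,0,0,0],[2,0,0,0],[2,0,0,0]]]'
```

```text
clock: 6.6
position: [527.7, 71.5, 204.5]
ee_rot: [0.995, -0.102, -0.004, 0.004]
contact_force: [-6.0, 1.8, 6.5]
gripper_width: 12.1
clock: 7.22
position: [529.5, 71.1, 204.5]
ee_rot: [0.995, -0.102, -0.005, 0.004]
contact_force: [-4.8, 0.7, 4.6]
gripper_width: 12.6
```

```bash
python3 -m jog '[[[0.5,0,0,0],[1,0,0,0],[1.5,0,0,0],[2,0,0,0],[2,0,0,0]]]'
python3 -m jog '[[[0.5,0,0,0],[1,0,0,0],[1.5,0,0,0],[1.5,0,0,0],[1.5,0,0,0]]]'
```

```text
clock: 7.85
position: [531.3, 70.6, 204.5]
ee_rot: [0.995, -0.102, -0.005, 0.004]
contact_force: [-4.5, 0.6, 5.5]
gripper_width: 12.5
clock: 8.48
position: [532.7, 70.3, 204.5]
ee_rot: [0.995, -0.102, -0.005, 0.004]
contact_force: [-4.7, 2.2, 5.2]
gripper_width: 12.6
```

```bash
python3 -m jog '[[[0.5,0,0,0],[1,0,0,0],[1.5,0,0,0],[1.5,0,0,0],[1.5,0,0,0]]]'
python3 -m jog '[[[0.5,0,0,0],[1,0,0,0],[1.5,0,0,0],[1.5,0,0,0],[1.5,0,0,0]]]'
```

```text
clock: 9.1
position: [534.1, 69.9, 204.5]
ee_rot: [0.995, -0.102, -0.005, 0.004]
contact_force: [-5.5, 2.0, 5.3]
gripper_width: 12.5
clock: 9.72
position: [534.6, 69.8, 204.5]
ee_rot: [0.995, -0.102, -0.007, 0.004]
contact_force: [-9.0, 4.0, 7.8]
gripper_width: 12.0
```

```bash
python3 -m jog '[[[0.5,0,0,0],[1,0,0,0],[1.5,0,0,0],[2,0,0,0],[2,0,0,0]]]'
python3 - <<'E'
from h import *
s=arm.read_state();print(s['position'],s['contact_force'],s['wrist_torque'])
for n in ('top','wrist','scene'):
    p,d=arm.get_image(n);cv2.imwrite(f'pics/{n}5.png',p);np.save(n+'5.npy',d)
p=cv2.imread('pics/scene5.png')[180:300,240:360];cv2.imwrite('pics/scenec5.png',cv2.resize(p,(600,600),interpolation=2))
E
```

```text
clock: 10.35
position: [535.1, 69.8, 204.5]
ee_rot: [0.995, -0.103, -0.008, 0.004]
contact_force: [-10.4, 5.4, 9.9]
gripper_width: 12.2
[535.13968916  69.77982554 204.48247572] [-10.4278183    5.40965404   9.8900066 ] [1.80797234 2.53323077 0.06014047]
```

View pics/wrist5.png

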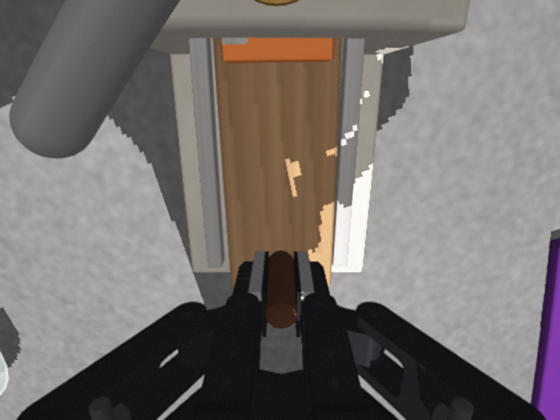

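View pics/scenec5.png

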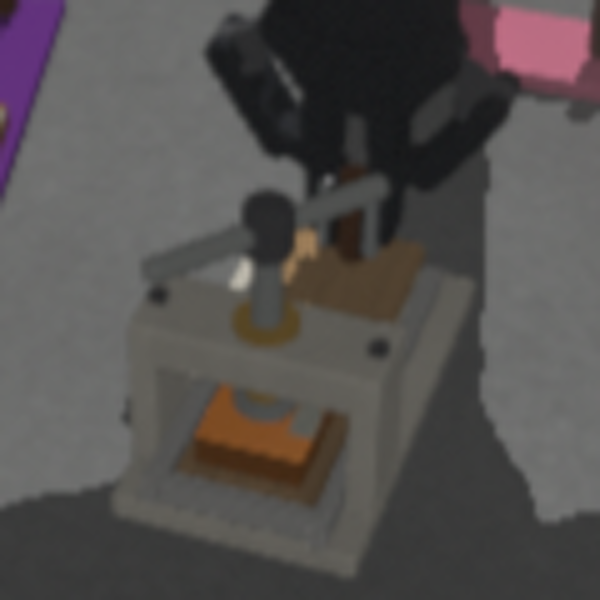

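```bash
python3 - <<'E'
from h import *
s=arm.read_state();c=arm.camera_params('wrist')
ex=np.array([np.cos(np.radians(-11.5)),np.sin(np.radians(-11.5))])
for n,uv,z in [('bedL',(180,271),12),('bedL2',(198,270),12),('bedR',(355,272),12),('railL',(212,265),22),('railR',(345,262),22),('blockfront',(278,61),36)]:
    X=pz(c,*uv,z);print(n,X.round(1),'along',(ex@X[:2]).round(1))
print('tcp along',ex@s['position'][:2], 'tool z', )
from scipy.spatial.transform import Rotation as Ro
R=Ro.from_quat(s['ee_rot']).as_matrix();g=s['position']+R@[0,0,155];print('grasp',g,ex@g[:2],R[:,2])
d=np.load('scene5.npy');c=arm.camera_params('scene');P=cloud(c,d);Q=P.reshape(-1,3)
Q=Q[(abs(Q[:,0]-650)<90)&(abs(Q[:,1]-46)<70)]
org=np.array([651.5,45.8]);ey=np.array([-ex[1],ex[0]])
x=(Q[:,:2]-org)@ex;y=(Q[:,:2]-org)@ey
for lo,hi in((9,15),(19.5,23.5),(23.5,26),(33,39)):
    m=(Q[:,2]>lo)&(Q[:,2]<hi)&(abs(y)<26)&(x>5);print(lo,m.sum(),np.percentile(x[m],[2,10,50,90,98]).round(1) if m.any() else'')
E
```

```text
bedL [530.5 128.8  12. ] along 494.2
bedL2 [529.1 118.4  12. ] along 494.8
bedR [508.7  29.6  12. ] along 492.6
railL [536.1 105.9  22. ] along 504.2
railR [523.   35.6  22. ] along 505.4
blockfront [626.7  50.6  36. ] along 604.0
tcp along 510.4609412010051 tool z
grasp [532.3687964   68.68778532  49.50214982] 507.98719368818286 [-0.01771891 -0.00703994 -0.99981822]
9 80 [34.1 35.  36.8 38.7 39.4]
19.5 123 [10.  17.6 25.  36.4 37.4]
23.5 108 [15.9 19.  29.7 35.8 36.7]
33 157 [ 5.4  6.5 14.1 20.  20.8]
```

```bash
python3 -m jog '[[[1,0,0,0],[2,0,0,0],[3,0,0,0],[4,0,0,0],[4,0,0,0]]]'
python3 - <<'E'
from h import *
from scipy.spatial.transform import Rotation as Ro
s=arm.read_state();R=Ro.from_quat(s['ee_rot']).as_matrix();g=s['position']+R@[0,0,155];print('grasp',g,R[:,2],s['contact_force'],s['wrist_torque'])
E
```

```text
clock: 11.12
position: [536.3, 69.6, 204.4]
ee_rot: [0.995, -0.103, -0.012, 0.005]
contact_force: [-16.8, 9.6, 14.0]
gripper_width: 12.5
grasp [532.46673949  68.52971796  49.48770985] [-0.02491826 -0.00693547 -0.99966543] [-16.79368688   9.55303878  13.97930389] [2.93193294 4.01414367 0.01361064]
```

The grasp point stayed put while the force rose to about 20 N, so the mount is on the stop. I release and rise.

```bash
python3 -m jog '[[[-3,0,0,0],[-3,0,0,0],[-3,0,0,0],[-3,0,0,0],[-3,0,0,0]]]' 50
python3 -m jog '[[[0,0,30,0],[0,0,0,0],[0,0,0,0],[0,0,0,0],[0,0,0,0]]]' 50 >/dev/null 2>&1 & sleep 0; kill %1 2>/dev/null; wait; python3 -c "
from bench import arm;s=arm.read_state();print(s['clock'],s['position'],s['contact_force'])"
```

```text
clock: 11.75
position: [533.6, 70.1, 204.4]
ee_rot: [0.995, -0.103, -0.012, 0.005]
contact_force: [0.3, -0.3, -0.3]
gripper_width: 50.2
11.75 [533.58513406  70.0837947  204.37536396] [ 0.32582928 -0.26934747 -0.25431609]
```

```bash
python3 -m jog '[[[0,0,-20,0],[0,0,-60,0],[0,0,-110,0],[0,0,-150,0],[0,0,-180,0]]]' 50
python3 -m jog '[[[20,0,0,0],[50,0,0,0],[80,0,0,0],[80,0,0,0],[80,0,0,0]]]' 
python3 - <<'E'
from h import *
s=arm.read_state();print(s['position'],s['ee_rot'],s['joints'])
c=arm.camera_params('wrist');p,d=arm.get_image('wrist');cv2.imwrite('pics/w6.png',p);np.save('w6.npy',d)
P=cloud(c,d);Q=P[d>0]
h=Q[(Q[:,2]>122)&(Q[:,2]<145)&(abs(Q[:,0]-649)<70)&(abs(Q[:,1]-46)<70)]
np.save('h6.npy',h)
t=h[h[:,2]>136.5];print('hub',len(t),t.mean(0),t.min(0),t.max(0),cv2.minEnclosingCircle(t[:,:2].astype(np.float32)))
b=h[h[:,2]<136];c0=h[:,:2].mean(0)
b=h[(h[:,2]<136)]
r=cv2.minAreaRect(h[np.hypot(h[:,0]-t[:,0].mean(),h[:,1]-t[:,1].mean())>14][:,:2].astype(np.float32));print(r, b[:,2].max())
q=Q[(Q[:,2]>77)&(Q[:,2]<87)&(Q[:,0]>590)];print('bridge',len(q)and cv2.minAreaRect(q[:,:2].astype(np.float32)))
E
```

```text
clock: 12.38
position: [538.1, 71.2, 386.5]
ee_rot: [0.995, -0.103, -0.011, 0.004]
contact_force: [0.3, 0.1, 0.4]
gripper_width: 50.4
clock: 13.0
position: [616.0, 54.7, 384.4]
ee_rot: [0.995, -0.104, -0.011, 0.004]
contact_force: [-0.1, 0.3, 0.4]
gripper_width: 50.2
[615.96064708  54.66504598 384.41366676] [ 0.9945418  -0.10362764 -0.01137576  0.00430285] [ 0.34943448  0.39264302 -0.03122766 -0.00241628 -1.17114994  1.01468552]
hub 640 [649.82010749  46.52997632 138.75302019] [639.99045576  36.89462112 136.54417831] [659.36740352  56.29603491 141.00430499] ((649.5972900390625, 46.62782287597656), 9.872265815734863)
((649.4638671875, 46.498756408691406), (10.249448776245117, 103.00486755371094), 38.48884582519531) 135.91751499368291
bridge ((649.5870361328125, 46.68137741088867), (100.50241088867188, 36.09173583984375), 78.77044677734375)
```

View pics/w6.png

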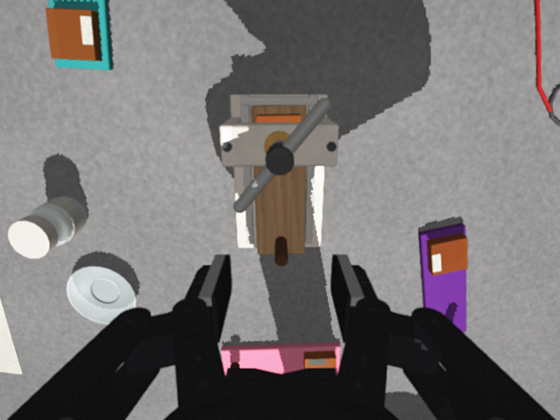

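The picture shows the press from above: hub (280,158), bar ends (327,103) and (239,208), mount plate under the bridge, dish and jar untouched. The axis is (649.5, 46.6) and the bar angle −51.5°. I plan the grip on the far-right arm.

```bash
cat >> h.py <<'E'
from scipy.spatial.transform import Rotation as Ro
AX=np.array([649.55,46.6])
def st():
    s=arm.read_state();R=Ro.from_quat(s['ee_rot']).as_matrix();g=s['position']+R@[0,0,155]
    yaw=np.degrees(np.arctan2(R[1,0],R[0,0]));return s,R,g,yaw
def plan(r,angs,zs,yawoff=0):
    s,R,g,yaw=st();out=[]
    for a,z in zip(angs,zs):
        T=np.array([*(AX+r*np.array([np.cos(np.radians(a)),np.sin(np.radians(a))])),z])
        d=R.T@(T-g);w=-(a+yawoff-yaw);w=(w+180)%360-180 if abs(w)>200 else w
        out.append([*d.round(1),round(w,1)])
    print('grasp',g.round(1),'yaw',yaw.round(1),'polar',np.hypot(*(g[:2]-AX)).round(1),np.degrees(np.arctan2(*(g[:2]-AX)[::-1])).round(1),'j6',s['joints'][5].round(2));print(out)
def tq():
    s,R,g,yaw=st();r=(s['position'][:2]-AX)/1000;F=s['contact_force'];return r[0]*F[1]-r[1]*F[0]+s['wrist_torque'][2]
E
python3 -c "
from h import *
plan(36,[-51.5]*2,[175,129])"
```

```text
grasp [612.2  53.8 229.8] yaw -11.9 polar 38.0 169.1 j6 1.01
[[np.float64(66.9), np.float64(21.7), np.float64(53.6), np.float64(39.6)], [np.float64(67.9), np.float64(21.2), np.float64(99.6), np.float64(39.6)]]
```

```bash
python3 -m jog '[[[17,5,10,10],[33,11,25,20],[50,16,40,30],[66.9,21.7,53.6,39.6],[66.9,21.7,53.6,39.6]]]' 50
python3 -c "
from h import *
plan(36,[-51.5]*2,[150,129])
p,d=arm.get_image('wrist');cv2.imwrite('pics/w7.png',p)"
```

```text
clock: 13.68
position: [675.2, 19.2, 328.5]
ee_rot: [0.901, -0.434, -0.01, 0.009]
contact_force: [-0.1, -0.2, 0.2]
gripper_width: 50.2
grasp [671.2  18.2 173.6] yaw -51.5 polar 35.7 -52.8 j6 0.41
[[np.float64(0.5), np.float64(-1.4), np.float64(23.6), np.float64(0.0)], [np.float64(0.8), np.float64(-1.9), np.float64(44.6), np.float64(0.0)]]
```

View pics/w7.png

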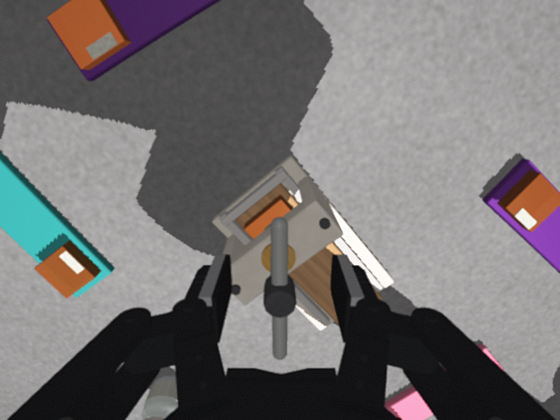

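The bar (column 279) is centred and aligned between the fingers (midpoint 281). I go down and close.

```bash
python3 -m jog '[[[0.5,-1,15,0],[0.5,-1,30,0],[0.8,-1,44,0],[0.8,-1,44,0],[0.8,-1,44,0]]]' 50
python3 -m jog '[[[0,0,0,0],[0,0,0,0],[0,0,0,0],[0,0,0,0],[0,0,0,0]]]' 5
python3 -m jog '[[[0,0,0,0],[0,0,0,0],[0,0,0,0],[0,0,0,0],[0,0,0,0]]]' 5
python3 -c "
from h import *
s,R,g,yaw=st();print(tq(),s['wrist_torque'],s['contact_force'])
a=[-51.5-8*i for i in range(1,6)]
plan(36,a,[g[2]-1.6*np.radians(8*i) for i in range(1,6)])"
```

```text
clock: 14.35
position: [675.5, 19.3, 285.9]
ee_rot: [0.901, -0.433, -0.009, 0.008]
contact_force: [-0.5, 0.7, 0.2]
gripper_width: 49.9
clock: 14.98
position: [675.4, 19.0, 286.4]
ee_rot: [0.901, -0.433, -0.009, 0.008]
contact_force: [-1.7, -1.9, 4.5]
gripper_width: 7.5
clock: 15.6
position: [675.4, 19.0, 286.4]
ee_rot: [0.901, -0.433, -0.009, 0.008]
contact_force: [-1.3, -1.5, 3.3]
gripper_width: 8.0
-0.08940233437076497 [-0.32298797  0.41060266 -0.01560182] [-1.29233914 -1.47575979  3.27840422]
grasp [671.7  17.9 131.5] yaw -51.3 polar 36.3 -52.2 j6 0.41
[[np.float64(-0.6), np.float64(4.5), np.float64(0.3), np.float64(8.2)], [np.float64(-1.7), np.float64(9.4), np.float64(0.7), np.float64(16.2)], [np.float64(-3.4), np.float64(14.1), np.float64(1.0), np.float64(24.2)], [np.float64(-5.8), np.float64(18.6), np.float64(1.4), np.float64(32.2)], [np.float64(-8.7), np.float64(22.6), np.float64(1.7), np.float64(40.2)]]
```

```bash
python3 -m jog '[[[-0.6,4.5,0.2,8],[-1.7,9.4,0.4,16],[-3.4,14.1,0.7,24],[-5.8,18.6,1,32],[-8.7,22.6,1.2,40]]]' 5
python3 -c "
from h import *
s,R,g,yaw=st();print(tq(),s['wrist_torque'],s['contact_force'])
a=[yaw-8*i for i in range(1,6)]
plan(36.2,a,[g[2]-1.6*np.radians(8*i) for i in range(1,6)])"
```

```text
clock: 16.23
position: [652.2, 11.4, 285.5]
ee_rot: [-0.697, 0.717, 0.006, -0.011]
contact_force: [-0.7, -2.2, 1.3]
gripper_width: 7.8
0.1293329223168383 [-0.45167692  0.22293267  0.15826316] [-0.65781019 -2.184526    1.30166759]
grasp [648.5  10.2 130.5] yaw -91.6 polar 36.4 -91.7 j6 -0.29
[[np.float64(-0.5), np.float64(5.0), np.float64(0.3), np.float64(8.0)], [np.float64(-1.6), np.float64(9.9), np.float64(0.7), np.float64(16.0)], [np.float64(-3.3), np.float64(14.6), np.float64(1.0), np.float64(24.0)], [np.float64(-5.7), np.float64(19.1), np.float64(1.3), np.float64(32.0)], [np.float64(-8.7), np.float64(23.2), np.float64(1.6), np.float64(40.0)]]
```

```bash
python3 -m jog '[[[-0.5,5,0.3,8],[-1.6,9.9,0.6,16],[-3.3,14.6,0.8,24],[-5.7,19.1,1.1,32],[-8.7,23.2,1.4,40]]]' 5
python3 -c "
from h import *
s,R,g,yaw=st();print(tq(),s['wrist_torque'],s['contact_force'])
a=[yaw-8*i for i in range(1,6)]
plan(36.2,a,[g[2]-1.6*np.radians(8*i) for i in range(1,6)])"
```

```text
clock: 16.85
position: [629.0, 20.5, 284.3]
ee_rot: [-0.408, 0.913, 0.001, -0.013]
contact_force: [-1.5, -2.3, 1.3]
gripper_width: 7.5
0.11138812924575697 [-0.39786765  0.16795552  0.10377621] [-1.53206713 -2.32128525  1.33754876]
grasp [625.3  19.3 129.4] yaw -131.9 polar 36.5 -131.6 j6 -1.02
[[np.float64(-0.7), np.float64(5.2), np.float64(0.3), np.float64(8.0)], [np.float64(-1.7), np.float64(10.1), np.float64(0.5), np.float64(16.0)], [np.float64(-3.5), np.float64(14.9), np.float64(0.8), np.float64(24.0)], [np.float64(-5.9), np.float64(19.3), np.float64(1.0), np.float64(32.0)], [np.float64(-8.8), np.float64(23.4), np.float64(1.2), np.float64(40.0)]]
```

```bash
python3 -m jog '[[[-0.7,5.2,0.2,8],[-1.7,10.1,0.5,16],[-3.5,14.9,0.8,24],[-5.9,19.3,1.0,32],[-8.8,23.4,1.2,40]]]' 5
python3 -c "
from h import *
s,R,g,yaw=st();print(tq(),s['wrist_torque'],s['contact_force'])
a=[yaw-7*i for i in range(1,6)]
plan(36.2,a,[g[2]-1.6*np.radians(7*i) for i in range(1,6)])"
```

```text
clock: 17.48
position: [617.3, 42.5, 283.2]
ee_rot: [-0.069, 0.998, -0.003, -0.012]
contact_force: [-1.6, -2.4, 2.1]
gripper_width: 7.8
0.1619790218842257 [-0.49840532  0.08671069  0.08971921] [-1.62647798 -2.44875353  2.13137708]
grasp [613.6  41.3 128.2] yaw -172.1 polar 36.3 -171.6 j6 -1.76
[[np.float64(-0.4), np.float64(4.8), np.float64(0.2), np.float64(7.0)], [np.float64(-1.2), np.float64(9.1), np.float64(0.3), np.float64(14.0)], [np.float64(-2.6), np.float64(13.3), np.float64(0.5), np.float64(21.0)], [np.float64(-4.4), np.float64(17.3), np.float64(0.6), np.float64(28.0)], [np.float64(-6.7), np.float64(21.1), np.float64(0.7), np.float64(35.0)]]
```

```bash
python3 -m jog '[[[-0.4,4.8,0.2,7],[-1.2,9.1,0.3,14],[-2.6,13.3,0.6,21],[-4.4,17.3,0.8,28],[-6.7,21.1,0.9,35]]]' 5
python3 -c "
from h import *
s,R,g,yaw=st();print(tq(),s['wrist_torque'],s['contact_force'])
a=[yaw-4*i for i in range(1,6)]
plan(36.2,a,[g[2]-1.6*np.radians(4*i) for i in range(1,6)])"
```

```text
clock: 18.1
position: [621.0, 64.1, 282.1]
ee_rot: [0.237, 0.972, -0.007, -0.011]
contact_force: [-2.0, -2.3, 3.1]
gripper_width: 7.5
0.09568169129426168 [-0.71052008  0.14979915 -0.00402178] [-1.98637202 -2.27506575  3.11726561]
grasp [617.3  62.9 127.2] yaw 152.6 polar 36.1 153.2 j6 -2.41
[[np.float64(-0.0), np.float64(2.9), np.float64(0.1), np.float64(4.0)], [np.float64(-0.3), np.float64(5.4), np.float64(0.1), np.float64(8.0)], [np.float64(-0.7), np.float64(7.9), np.float64(0.2), np.float64(12.0)], [np.float64(-1.3), np.float64(10.4), np.float64(0.2), np.float64(16.0)], [np.float64(-2.1), np.float64(12.8), np.float64(0.3), np.float64(20.0)]]
```

```bash
python3 -m jog '[[[0,2.9,0.1,4],[-0.3,5.4,0.2,8],[-0.7,7.9,0.3,12],[-1.3,10.4,0.4,16],[-2.1,12.8,0.5,20]]]' 5
python3 -m jog '[[[0,0,0,0],[0,0,0,0],[0,0,0,0],[0,0,0,0],[0,0,0,0]]]' 5
python3 -c "
from h import *
s,R,g,yaw=st();print(tq(),s['wrist_torque'],s['contact_force'],yaw,g,s['joints'][5])"
```

```text
clock: 18.73
position: [628.8, 74.2, 281.5]
ee_rot: [0.403, 0.915, -0.009, -0.009]
contact_force: [-1.5, -2.4, 3.5]
gripper_width: 7.9
clock: 19.35
position: [628.8, 74.2, 281.5]
ee_rot: [0.403, 0.915, -0.009, -0.009]
contact_force: [0.1, -1.5, 2.4]
gripper_width: 8.0
-0.02696717292169581 [-0.46815049  0.14783653 -0.05447328] [ 0.10163424 -1.45905993  2.36872612] 132.48035665552806 [625.07466417  72.89124944 126.55058706] -2.7719501063917984
```

About 175° is wound and still free. I release, rise and take the other arm.

```bash
python3 -m jog '[[[0,0,0,0],[0,0,0,0],[0,0,0,0],[0,0,-20,0],[0,0,-48,0]]]' 50
python3 -m jog '[[[0,0,0,-10],[0,0,0,-20],[0,0,0,-30],[0,0,0,-40],[0,0,0,-50]]]' 50
python3 -c "
from h import *
plan(36,[-47.5]*2,[173,129])
p,d=arm.get_image('wrist');cv2.imwrite('pics/w8.png',p)"
```

```text
clock: 19.98
position: [629.8, 74.7, 328.9]
ee_rot: [0.403, 0.915, -0.009, -0.01]
contact_force: [0.2, 0.0, -0.3]
gripper_width: 50.0
clock: 20.6
position: [629.8, 74.9, 328.8]
ee_rot: [-0.025, 1.0, -0.004, -0.013]
contact_force: [0.5, 0.4, 0.1]
gripper_width: 50.0
grasp [625.8  73.5 173.8] yaw -177.2 polar 35.9 131.5 j6 -1.89
[[np.float64(-45.4), np.float64(-55.7), np.float64(0.1), np.float64(-129.7)], [np.float64(-46.6), np.float64(-55.4), np.float64(44.0), np.float64(-129.7)]]
```

View pics/w8.png

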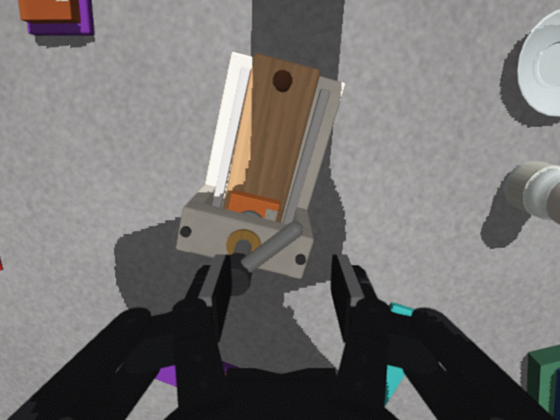

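Clean release: bar end at (300,228), hub (237,275), mount plate in place. I carry on to the other arm.

```bash
python3 -m jog '[[[-9,-11,0,-10],[-18,-22,0,-20],[-27,-33,0,-30],[-36,-45,0,-40],[-45.4,-55.7,0,-50]]]' 50
python3 -m jog '[[[0,0,0,-10],[0,0,0,-20],[0,0,0,-30],[0,0,0,-40],[0,0,0,-50]]]' 50
python3 -c "
from h import *
plan(36,[-47.5]*2,[173,128])"
```

```text
clock: 21.28
position: [678.4, 21.3, 327.8]
ee_rot: [-0.448, 0.894, 0.002, -0.014]
contact_force: [0.8, -0.9, -0.4]
gripper_width: 50.0
clock: 21.9
position: [678.4, 21.4, 327.6]
ee_rot: [0.785, -0.62, -0.008, 0.012]
contact_force: [0.8, 0.2, 0.3]
gripper_width: 49.8
grasp [674.3  20.1 172.6] yaw -76.6 polar 36.3 -46.9 j6 -0.04
[[np.float64(-0.1), np.float64(0.5), np.float64(-0.3), np.float64(-29.1)], [np.float64(-0.2), np.float64(-0.8), np.float64(44.6), np.float64(-29.1)]]
```

```bash
python3 -m jog '[[[0,0,0,-10],[0,0.3,0,-20],[0,0.5,0,-29],[0,0.5,0,-29],[0,0.5,0,-29]]]' 50
python3 -c "
from h import *
plan(36,[-47.5]*2,[173,127])
c=arm.camera_params('wrist');p,d=arm.get_image('wrist');cv2.imwrite('pics/w9.png',p)
P=cloud(c,d);h=P[d>0];h=h[(h[:,2]>117)&(h[:,2]<140)&(np.hypot(h[:,0]-AX[0],h[:,1]-AX[1])<60)]
t=h[h[:,2]>132];print(len(t),t.mean(0));q=h[np.hypot(h[:,0]-AX[0],h[:,1]-AX[1])>14];print(cv2.minAreaRect(q[:,:2].astype(np.float32)),cv2.fitLine(q[:,:2].astype(np.float32),2,0,.01,.01).ravel(),q[:,2].max())"
```

```text
clock: 22.52
position: [678.0, 21.4, 327.5]
ee_rot: [0.914, -0.405, -0.01, 0.009]
contact_force: [0.3, 0.8, 0.1]
gripper_width: 50.0
grasp [673.9  20.1 172.6] yaw -47.8 polar 36.0 -47.5 j6 0.47
[[np.float64(0.0), np.float64(0.0), np.float64(-0.4), np.float64(-0.3)], [np.float64(0.5), np.float64(-1.2), np.float64(45.5), np.float64(-0.3)]]
700 [649.91234976  45.76091072 134.05003831]
((650.1744384765625, 45.66738510131836), (9.709787368774414, 102.22828674316406), 42.198551177978516) [  0.6706882  -0.7417394 655.5691     39.744904 ] 129.76561140151838
```

View pics/w9.png

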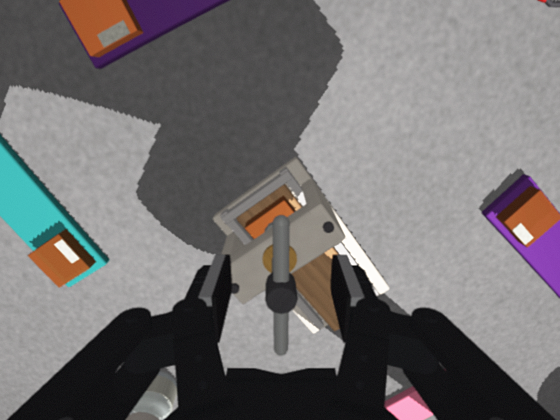

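The bar (column 281) is centred again. I go down and hold.

```bash
python3 -m jog '[[[0,-0.3,15,0],[0.3,-0.5,30,0],[0.5,-0.7,46,0],[0.5,-0.7,46,0],[0.5,-0.7,46,0]]]' 50
python3 -m jog '[[[0,0,0,0],[0,0,0,0],[0,0,0,0],[0,0,0,0],[0,0,0,0]]]' 5
python3 -m jog '[[[0,0,0,0],[0,0,0,0],[0,0,0,0],[0,0,0,0],[0,0,0,0]]]' 5
python3 -c "
from h import *
s,R,g,yaw=st();print(tq(),s['wrist_torque'],s['contact_force'])
a=[yaw-4*i for i in range(1,6)]
plan(36.2,a,[g[2]-1.6*np.radians(4*i) for i in range(1,6)])"
```

```text
clock: 23.2
position: [677.9, 21.1, 281.6]
ee_rot: [0.914, -0.405, -0.01, 0.009]
contact_force: [0.1, -1.1, 0.1]
gripper_width: 50.1
clock: 23.82
position: [677.8, 20.8, 282.3]
ee_rot: [0.914, -0.404, -0.01, 0.01]
contact_force: [-1.8, -1.4, 4.4]
gripper_width: 7.7
clock: 24.45
position: [677.8, 20.8, 282.3]
ee_rot: [0.914, -0.404, -0.01, 0.01]
contact_force: [-1.8, -1.3, 3.4]
gripper_width: 7.3
-0.07008413977229386 [-0.36844434  0.49627798  0.01421628] [-1.83196135 -1.31383986  3.38208859]
grasp [673.8  19.4 127.4] yaw -47.7 polar 36.4 -48.3 j6 0.47
[[np.float64(-0.3), np.float64(2.1), np.float64(0.2), np.float64(4.0)], [np.float64(-0.6), np.float64(4.6), np.float64(0.3), np.float64(8.0)], [np.float64(-1.0), np.float64(7.1), np.float64(0.5), np.float64(12.0)], [np.float64(-1.6), np.float64(9.6), np.float64(0.7), np.float64(16.0)], [np.float64(-2.4), np.float64(12.0), np.float64(0.9), np.float64(20.0)]]
```

```bash
cat > n.py <<'E'
from h import *
import sys
k=float(sys.argv[1])
s,R,g,yaw=st();print('tq',round(tq(),3),'Mz',s['wrist_torque'][2].round(3),'F',s['contact_force'].round(1))
plan(36.3,[yaw-k*i for i in range(1,6)],[g[2]-1.6*np.radians(k*i) for i in range(1,6)])
E
sed -i "s/out.append(\[\*d.round(1),round(w,1)\])/out.append([*map(float,d.round(1)),float(round(w,1))])/" h.py
python3 -m jog '[[[-0.2,2.1,0.1,3],[-0.4,4,0.2,6],[-0.7,5.9,0.3,9],[-1,7.8,0.4,12],[-1.4,9.2,0.5,15]]]' 5
python3 n.py 3
```

```text
clock: 25.08
position: [670.1, 15.6, 282.0]
ee_rot: [0.854, -0.521, -0.008, 0.011]
contact_force: [-2.2, -1.8, 2.9]
gripper_width: 7.8
tq 0.105 Mz 0.21 F [-2.2 -1.8  2.9]
grasp [666.2  14.2 127. ] yaw -62.8 polar 36.4 -62.8 j6 0.21
[[-0.2, 1.9, 0.1, 3.0], [-0.3, 3.8, 0.3, 6.0], [-0.6, 5.6, 0.4, 9.0], [-0.9, 7.5, 0.5, 12.0], [-1.4, 9.3, 0.7, 15.0]]
```

```bash
python3 -m jog '[[[-0.2,1.9,0.1,3],[-0.3,3.8,0.2,6],[-0.6,5.6,0.3,9],[-0.9,7.5,0.4,12],[-1.4,9.3,0.5,15]]]' 5
python3 n.py 3
```

```text
clock: 25.7
position: [661.2, 12.4, 281.5]
ee_rot: [0.778, -0.628, -0.007, 0.012]
contact_force: [-2.0, -1.9, 3.0]
gripper_width: 7.7
tq 0.128 Mz 0.217 F [-2.  -1.9  3. ]
grasp [657.2  10.9 126.6] yaw -77.9 polar 36.5 -77.9 j6 -0.05
[[-0.3, 1.9, 0.1, 3.0], [-0.4, 3.8, 0.3, 6.0], [-0.7, 5.7, 0.4, 9.0], [-1.0, 7.5, 0.5, 12.0], [-1.4, 9.4, 0.7, 15.0]]
```

```bash
python3 -m jog '[[[-0.3,1.9,0.1,3],[-0.4,3.8,0.2,6],[-0.7,5.7,0.3,9],[-1,7.5,0.4,12],[-1.4,9.4,0.5,15]]]' 5
python3 n.py 3
```

```text
clock: 26.32
position: [651.7, 11.6, 281.2]
ee_rot: [-0.689, 0.725, 0.005, -0.013]
contact_force: [-0.5, -2.7, 1.9]
gripper_width: 8.2
tq 0.171 Mz 0.194 F [-0.5 -2.7  1.9]
grasp [647.7  10.  126.2] yaw -92.9 polar 36.6 -92.9 j6 -0.32
[[-0.3, 1.9, 0.1, 3.0], [-0.5, 3.8, 0.3, 6.0], [-0.7, 5.7, 0.4, 9.0], [-1.1, 7.6, 0.5, 12.0], [-1.5, 9.4, 0.6, 15.0]]
```

```bash
python3 -m jog '[[[-0.3,1.9,0.1,3],[-0.5,3.8,0.2,6],[-0.7,5.7,0.3,9],[-1.1,7.6,0.4,12],[-1.5,9.4,0.5,15]]]' 5
python3 n.py 3
```

```text
clock: 26.95
position: [642.3, 13.3, 280.7]
ee_rot: [-0.587, 0.809, 0.003, -0.013]
contact_force: [-2.0, -2.8, 2.3]
gripper_width: 7.9
tq 0.108 Mz 0.155 F [-2.  -2.8  2.3]
grasp [638.3  11.7 125.8] yaw -108.0 polar 36.6 -107.9 j6 -0.59
[[-0.4, 2.0, 0.1, 3.0], [-0.5, 3.9, 0.2, 6.0], [-0.8, 5.8, 0.4, 9.0], [-1.1, 7.6, 0.5, 12.0], [-1.6, 9.5, 0.6, 15.0]]
```

```bash
python3 -m jog '[[[-0.4,2,0.1,3],[-0.5,3.9,0.2,6],[-0.8,5.8,0.3,9],[-1.1,7.6,0.4,12],[-1.6,9.5,0.5,15]]]' 5
python3 n.py 3
```

```text
clock: 27.58
position: [633.7, 17.4, 280.4]
ee_rot: [-0.476, 0.879, 0.002, -0.014]
contact_force: [-1.4, -2.9, 1.9]
gripper_width: 8.0
tq 0.144 Mz 0.14 F [-1.4 -2.9  1.9]
grasp [629.7  15.8 125.5] yaw -123.1 polar 36.7 -122.9 j6 -0.86
[[-0.4, 2.1, 0.1, 3.0], [-0.6, 4.0, 0.2, 6.0], [-0.8, 5.9, 0.3, 9.0], [-1.2, 7.7, 0.4, 12.0], [-1.6, 9.6, 0.5, 15.0]]
```

```bash
python3 -m jog '[[[-0.4,2.1,0.1,3],[-0.6,4,0.2,6],[-0.8,5.9,0.3,9],[-1.2,7.7,0.4,12],[-1.6,9.6,0.5,15]]]' 5
python3 n.py 3
```

```text
clock: 28.2
position: [626.5, 23.6, 280.4]
ee_rot: [-0.357, 0.934, -0.001, -0.014]
contact_force: [-2.2, -3.9, 3.7]
gripper_width: 7.7
tq 0.287 Mz 0.247 F [-2.2 -3.9  3.7]
grasp [622.6  21.8 125.4] yaw -138.2 polar 36.6 -137.4 j6 -1.14
[[-0.4, 2.4, 0.1, 3.0], [-0.5, 4.3, 0.2, 6.0], [-0.8, 6.2, 0.3, 9.0], [-1.1, 8.0, 0.4, 12.0], [-1.6, 9.9, 0.5, 15.0]]
```

The torque has risen. I hold and read again, and look.

```bash
python3 - <<'E'
from h import *
for i in range(4):
    arm.get_image('scene') if i<3 else None
    s,R,g,yaw=st();print(round(tq(),3),s['wrist_torque'].round(3),s['contact_force'].round(1),yaw.round(2),g.round(2))
p,d=arm.get_image('scene');cv2.imwrite('pics/s10.png',cv2.resize(p[180:300,240:360],(600,600),interpolation=2))
E
```

```text
0.228 [-1.06   0.351  0.16 ] [-1.5 -4.4  4.2] -138.27 [622.52  21.92 125.45]
0.215 [-0.935  0.432  0.155] [-1.5 -4.1  4. ] -138.13 [622.55  21.89 125.44]
0.161 [-1.014  0.426  0.102] [-2.6 -5.1  4.8] -138.09 [622.55  21.9  125.44]
0.161 [-1.014  0.426  0.102] [-2.6 -5.1  4.8] -138.09 [622.55  21.9  125.44]
```

View pics/s10.png

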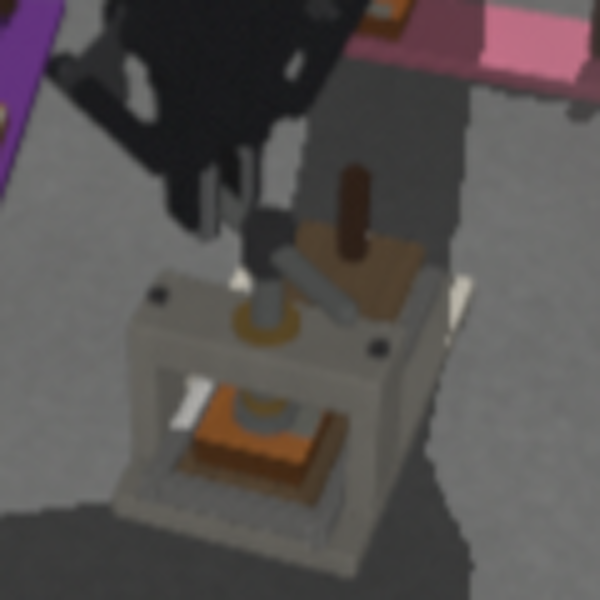

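The foot is visually on the block (265,415) and torque is about 0.16 N m above free. I add about 6° more.

```bash
python3 n.py 1.2; 
```

```text
tq 0.202 Mz 0.16 F [-2.2 -4.1  5.3]
grasp [622.6  21.9 125.4] yaw -138.1 polar 36.6 -137.5 j6 -1.14
[[-0.3, 1.1, 0.0, 1.2], [-0.3, 1.9, 0.1, 2.4], [-0.4, 2.6, 0.1, 3.6], [-0.4, 3.4, 0.2, 4.8], [-0.5, 4.1, 0.2, 6.0]]
```

```bash
python3 -m jog '[[[0,1,0.1,1.2],[-0.1,1.8,0.1,2.4],[-0.2,2.6,0.1,3.6],[-0.4,3.4,0.2,4.8],[-0.5,4.1,0.2,6]]]' 5
python3 n.py 1.2
```

```text
clock: 29.02
position: [624.2, 26.7, 280.4]
ee_rot: [-0.308, 0.951, -0.002, -0.014]
contact_force: [-1.9, -4.5, 5.6]
gripper_width: 7.9
tq 0.328 Mz 0.252 F [-1.9 -4.5  5.6]
grasp [620.2  24.9 125.4] yaw -144.1 polar 36.5 -143.6 j6 -1.25
[[-0.2, 1.1, 0.0, 1.2], [-0.3, 1.9, 0.1, 2.4], [-0.3, 2.7, 0.1, 3.6], [-0.4, 3.4, 0.1, 4.8], [-0.4, 4.2, 0.2, 6.0]]
```

Torque is about 0.21 N m above free, which is firm, and the turn past contact is between 0.2 and 0.4 rad. I let go and rise.

```bash
python3 -m jog '[[[0,0,0,0],[0,0,0,0],[0,0,0,0],[0,0,0,0],[0,0,0,0]]]' 50
python3 -m jog '[[[0,0,-20,0],[0,0,-50,0],[0,0,-90,0],[0,0,-120,0],[0,0,-120,0]]]' 50
python3 - <<'E'
from h import *
s,R,g,yaw=st();print(s['position'],s['contact_force'])
for n in('wrist','scene','top'):
    c=arm.camera_params(n);p,d=arm.get_image(n);cv2.imwrite(f'pics/{n}11.png',p);P=cloud(c,d);h=P[d>0]
    if n=='scene': cv2.imwrite('pics/s11.png',cv2.resize(p[180:300,240:360],(600,600),interpolation=2))
    h=h[(h[:,2]>113)&(h[:,2]<140)&(np.hypot(h[:,0]-AX[0],h[:,1]-AX[1])<60)]
    q=h[np.hypot(h[:,0]-AX[0],h[:,1]-AX[1])>14]
    if len(q)>20:
        l=cv2.fitLine(q[:,:2].astype(np.float32),2,0,.01,.01).ravel();print(n,np.degrees(np.arctan2(l[1],l[0])),q[:,2].max(),h.max(0))
E
```

```text
clock: 29.65
position: [624.2, 26.8, 280.3]
ee_rot: [-0.308, 0.951, -0.002, -0.014]
contact_force: [0.7, -0.2, -0.2]
gripper_width: 49.9
clock: 30.28
position: [627.6, 28.2, 403.5]
ee_rot: [-0.308, 0.951, -0.002, -0.011]
contact_force: [-1.2, -0.5, 0.2]
gripper_width: 50.0
[627.60967918  28.23584916 403.46094476] [-1.21291043 -0.53991108  0.19285525]
wrist 36.51341 127.56148519321911 [691.32547534  78.63721902 133.32257016]
scene 36.86462 127.28320681998592 [694.02359417  77.66156426 133.88455624]
top 36.806656 129.04612604201137 [648.75165893  51.58957867 134.76761323]
```

View pics/wrist11.png

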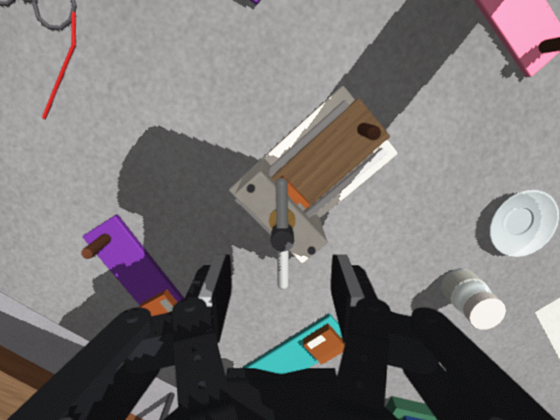

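View pics/s11.png

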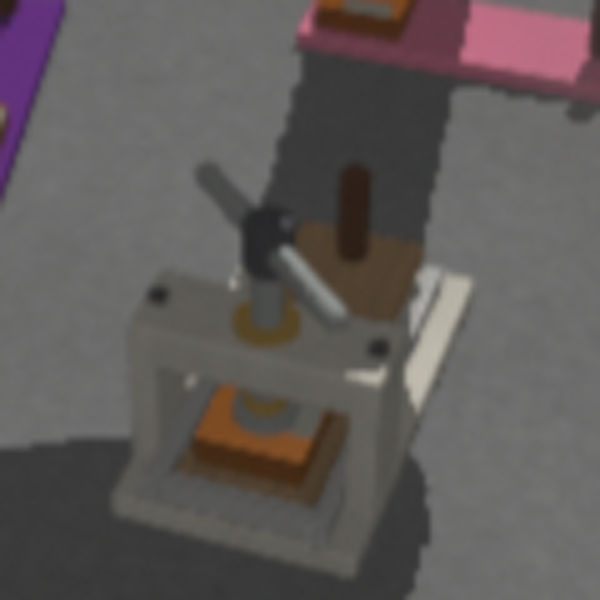

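View pics/top11.png

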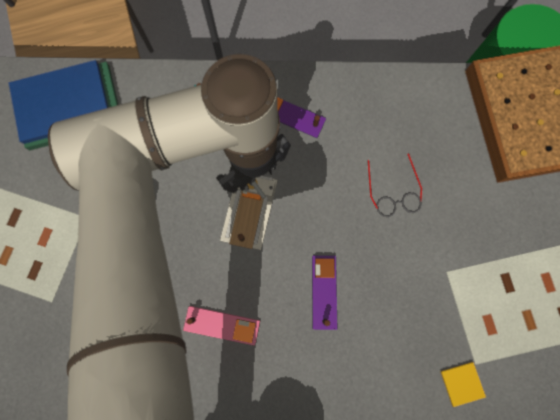

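```bash
python3 -c "
from bench import arm
print(arm.job_done())"
```

```text
the job is handed in; nothing more can be done
None
```

The mount is pushed home and clamped, and I handed the job in at about 30 s; no verdict was reported.

- **Mount:** I pushed it by its post until it met the back stop. In the last push the grasp point moved only about 0.1 mm while the force rose to about 20 N.
- **Screw:** I wound it about 175° on one arm of the bar and about 96° on the other. Handle torque went from about 0.12 N m running free to about 0.33 N m. That is roughly 0.2 N m over free, at an estimated 0.2–0.4 rad past first contact.
- **After letting go:** The foot was on the block and the bar read 36.5–36.9° in the three cameras, so it had not sprung back. The mount was in place and the gripper was clear with no load on it. The dish, jar and spectacles looked unmoved, though the arm hid the dish and jar from the top camera at the end, so for those I relied on the wrist picture.

**Uncertain:** The clamping force is inferred from torque at about 25–50 N, since I could not measure it directly, and the torque readings scattered by about 0.03 N m. The top and scene cameras disagreed by about 5 mm in x on where the press was, so I used the wrist camera's values.

**Slip:** After the first release I typed a stray command that would have lowered the tool. It was killed before it ran; the clock and pose did not change.

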